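# Close the food processor's feed tube and hold its spring dial on three

## Task

The compact food processor has just been washed and put back together and wants a short test run to spin it dry. Drop the aqua pusher, foot down, into the feed tube on the lid until its cap rests on the rim and let go of it; only then turn the black spring-return dial on the motor tower clockwise, past one and two, to the third position (three dots, nearly at its stop) and finish while still holding it there with the fingers, since it springs back to off if released. Do not turn the dial while the tube is open, and do not shift or knock over the cup and jar beside the pusher, the mug or the water jug.

Things in the scene. Friction and masses are not known exactly. Their poses are not given: they have to be found in the camera images.
- processor: compact white food processor, fixed, 190 x 290 mm. Origin: on the worktop under its middle; z up, front along its -x. On its +y half the white motor tower: 155 (x) x 125 (y) mm, flat top 150 mm up, carries the dial. On its -y half the clear bowl, 150 mm across (handle out to x = -121 mm), under a grey lid 158 mm across, top 142 mm up; the feed tube stands on the lid
- tube_rim (a point): centre of the mouth of the grey feed tube, at the height of its rim (232 mm above the worktop), z up. Round upright tube, 39 mm inside and 45 mm outside at the rim, 47 mm outside at its foot, 90 mm deep down to the lid; lies at x 0, y -85 mm in the processor's frame, 175 mm from the dial's axis
- pusher: loose aqua plastic food pusher, about 60 g: solid round stem 34 mm in diameter, 86 mm long, chamfered at the foot, with a flat round cap 52 mm in diameter and 14 mm thick on top (100 mm tall in all). Stands upright on the draining tray, foot down. Origin: centre of its foot; z up along the stem towards the cap
- pusher_cap (a point): on the pusher's axis at the underside of its cap, 86 mm above its foot and 14 mm below its top: it comes level with tube_rim when the pusher is fully home
- dial (a joint): angle of the black dial in rad: 0 = off (white pointer line at the red bar), grows clockwise seen from above. Detents (light bumps, not latches) at 0.42 (one dot), 0.84 (two dots) and 1.26 (three dots); stop at 1.34. A spring always turns it back to 0: about 0.08 N m at off, rising to 0.18 N m at the third, with bumps of 0.05 N m between
- dial_grip (a point): on the dial's vertical axis, centre of the top of its grip bar, 178 mm above the worktop. It turns with the dial: x along the bar towards the white pointer line, z up. The bar is 48 mm long, 14 mm wide and stands 20 mm above a round skirt 58 mm in diameter; the skirt's top is 8 mm above the tower's flat top, so 20 mm below this point
- tray: shallow grey draining tray fixed to the worktop, 300 (x) x 160 (y) mm, floor 6 mm and rim 14 mm above the worktop. Origin: under its middle. The pusher, the tumbler and the jar stand on it in a row along its x, about 88 mm apart, in any order
- tumbler: bystander on the tray: green plastic cup, 60 mm across, 85 mm tall; origin at its foot
- jar: bystander on the tray: glass jar with a white cap, 48 mm across, 85 mm tall; origin at its foot
- mug: bystander: blue mug, 80 mm across, 90 mm tall, handle at its +y; origin at its foot
- jug: bystander: water filter jug, clear with an aqua top, 124 mm across, 222 mm tall, handle at its -y reaching 113 mm from the axis; origin at its foot
There are look-alikes about, which are no part of the job. Leave any yellow look-alike of the pusher alone.

How it is judged:
By the outcome, as a careful person would: the job done as asked, in the order asked, and still so for the second after the job is handed in, while the arm keeps its last pose, push and grip.
It also fails if it takes over 50 s, if anything falls off the work surface, if the arm or the gripper's body presses on something with over 40 N, if the wrist force passes 120 N, or if a joint passes its speed limit or range.

## Robot

A 6-joint arm with a two-finger parallel gripper is mounted at the origin on the work surface. World frame = base frame: x ahead of the robot, y to its left, z up, the work surface at z = 0. Lengths are in m, angles in rad, forces in N, time in s.
With the tool pointing down it reaches from about 0.275 to 0.775 m from the base axis. Payload 14.6 kg.
Tool frame: the origin (TCP) lies at the very end of the fingers, on their centre line; the grasp point (between the pads) lies manip.grip_point_offset behind it (manip.grip_point_offset is the distance from the TCP to the grasp point, in m); z points along the fingers, y is the line along which they close (so a half turn about z gives the same grasp; the last joint's range is limited). The gripper opens to 85 mm and grips with 20 to 120 N. Pads are 22 mm wide; open, the fingers measure 114 mm over their backs; the gripper's body (76 mm by 85 mm) begins 54 mm behind the grasp point. The pads swing forward as they close: fully open they stand 13 mm farther back than shut.
Start: joints at [-1.422, 0.263, -0.048, 1.259, 0, 1.415], TCP at [0.157, -0.501, 0.231] pointing down, gripper open.
Joint ranges: [-2.65, 2.65], [-0.89, 1.7], [-1.18, 1.37], [-2.13, 2.11], [-1.35, 1.29], [-3.14, 3.14]. Speed limits (rad/s): [1.89, 1.89, 2.57, 2.79, 3.14, 3.14].

## Interface

Orientations are given as a 3x3 rotation matrix whose columns are the frame's x, y, z axes.
In Python, from bench import manip gives the robot as it stands. Calls block until the motion is done:
- manip.move_to(position, orientation): joint-space move of the TCP to a pose.
- manip.move_straight(position, attitude=None, feed=0.15): straight line of the TCP; attitude=None keeps the orientation; feed is the mean speed in m/s.
- manip.goto_joints(angles): joint-space move.
- manip.set_gripper(opening, squeeze=None): finger opening in m; squeeze is the grip in N (None keeps the last); returns when the fingers have stopped.
- manip.wait(seconds).
- manip.solve_ik(position, orientation): joint angles nearest the present ones, or None.
- manip.read_state(): the state.
- manip.get_image(name): name is "scene" or "top" or "wrist"; returns a dict with "image" (480x640x3 uint8, red, green, blue), "depth" (480x640 float32, m along the optical axis (not along the pixel's ray), 0 where there is no reading), "vfov" (degrees; the focal length in pixels is half the picture's height over the tangent of half this angle, whatever the lens; pixels are square), "cx", "cy" (the principal point, pixels), "R" (3x3) and "t" (3): a world point X has camera coordinates R X + t; the wrist camera has in their place "hand_eye" (4x4, takes a point from camera to tool coordinates, whose origin is the TCP and whose axes are the flange's). Camera axes: x right, y down, z forward; pixel columns grow to the right and rows downward; lengths in m; the calibration is good to about 2 mm. A picture is of the moment at which its call begins: read the wrist's pose just before it.
A pose or a line that the arm cannot do raises manip.IKError and nothing moves.
- manip.sign_off(): hands the job in; it is judged then, once.
Trained networks look in a picture, given as the dict that the camera call returned (one of the last four; its "shot" number tells which), for a name from the list of things; names that differ only in an ending like _2 or _b are one class to them, and where a whole thing is asked for, a point or a joint stands for the part that bears it (a point fixed in the world has none). Each returns a list of dicts, best first, with "score" (0 to 1); they miss things now and then, are a little off and sometimes report something else, mostly with a low value. They report only what shows in the picture. A call takes as long as a camera call. They do not tell look-alikes from the thing itself.
- manip.search_frame(picture, query): "extent" ([left, top, right, bottom] in pixels, round what is visible of it).
- manip.tip_of(picture, query): "uv" ([column, row] in pixels: a listed point, or the origin of a listed thing).
The state is a dict: "time_s": time; "joint_positions": joint angles; "dq": joint speeds; "joint_torque": joint torques, N m; "ee_pos": TCP position; "tool_rot": TCP orientation; "contact_force": force on the tool from outside, world axes, zero at the start; "moment": the same for the moment, N m; "grip_width": finger opening in m; "gripper_force": force on a finger pad.
Only numpy, scipy, OpenCV 4.12 (cv2) and the standard library are available. Lean on these libraries where they do the work, as an engineer would, in place of code of your own. Each camera call takes 0.05 s, during which the arm holds its last target. There are 200 camera calls.

## Working session

There is one attempt and no reset: what is moved stays moved. The work goes in short steps, each a Python script; the robot and the scene stay as the last script left them, time stands still between calls to the robot, and variables do not carry over. Pictures are saved under pics/ and viewed, at most 10 in all, crops included, and the job is handed in when it is done.

```bash
mkdir -p pics; ls; cat > h.py <<'E'
from bench import manip
import numpy as np, cv2
def shot(n):
    s=manip.read_state(); p=manip.get_image(n)
    if n=="wrist":
        M=np.eye(4);M[:3,:3]=s["tool_rot"];M[:3,3]=s["ee_pos"];M=M@np.array(p["hand_eye"])
        p["_R"],p["_c"]=M[:3,:3],M[:3,3]
    else:
        p["_R"]=np.array(p["R"]).T; p["_c"]=-p["_R"]@np.array(p["t"])
    p["_f"]=240/np.tan(np.radians(p["vfov"])/2)
    return p
def ray(p,uv): return p["_R"]@np.array([(uv[0]-p["cx"])/p["_f"],(uv[1]-p["cy"])/p["_f"],1])
def at_z(p,uv,z):
    d=ray(p,uv); return p["_c"]+d*(z-p["_c"][2])/d[2]
def cloud(p):
    v,u=np.mgrid[0:480,0:640]; z=p["depth"]
    C=np.stack([(u-p["cx"])/p["_f"]*z,(v-p["cy"])/p["_f"]*z,z],-1)
    return C@p["_R"].T+p["_c"]
def save(p,n,crop=None,k=1):
    im=p["image"][:,:,::-1]
    if crop: im=im[crop[1]:crop[3],crop[0]:crop[2]]
    cv2.imwrite("pics/"+n,cv2.resize(im,None,fx=k,fy=k,interpolation=cv2.INTER_CUBIC))
E
python3 - <<'E'
from h import *
print(manip.grip_point_offset)
for n in("top","scene"):
    p=shot(n); save(p,n+".png"); print(n,p["_c"])
    for q in("processor","pusher","tumbler","jar","mug","jug","tray","dial"):
        print(q,[(np.round(d["extent"]).tolist(),round(d["score"],2)) for d in manip.search_frame(p,q)[:4]])
    for q in("tube_rim","pusher_cap","dial_grip","processor","pusher","tray","jar","tumbler","mug","jug"):
        print(q,[(np.round(d["uv"],1).tolist(),round(d["score"],2)) for d in manip.tip_of(p,q)[:4]])
E
```

```text
pics
0.0187
top [ 0.32345418 -0.10237664  1.67780849]
processor [([245.0, 161.0, 360.0, 240.0], 0.73)]
pusher [([164.0, 244.0, 185.0, 262.0], 0.62), ([154.0, 290.0, 179.0, 305.0], 0.56), ([205.0, 292.0, 226.0, 309.0], 0.53)]
tumbler [([154.0, 208.0, 183.0, 228.0], 0.81)]
jar [([166.0, 180.0, 190.0, 198.0], 0.68), ([261.0, 183.0, 284.0, 209.0], 0.64)]
mug [([409.0, 240.0, 458.0, 270.0], 0.83)]
jug [([430.0, 140.0, 507.0, 200.0], 0.83)]
tray [([146.0, 169.0, 208.0, 273.0], 0.86)]
dial [([264.0, 185.0, 280.0, 207.0], 0.96)]
tube_rim [([341.1, 182.6], 0.96)]
pusher_cap [([212.9, 299.3], 0.89), ([163.8, 294.7], 0.78), ([169.7, 255.1], 0.59), ([450.0, 180.4], 0.39)]
dial_grip [([274.7, 192.1], 0.73), ([182.9, 192.1], 0.52)]
processor [([309.5, 202.4], 0.82), ([428.8, 261.0], 0.31)]
pusher [([172.4, 300.5], 0.91), ([185.5, 255.7], 0.82), ([217.9, 299.1], 0.62)]
tray [([179.0, 222.2], 0.88)]
jar [([181.6, 192.5], 0.87), ([451.7, 178.8], 0.59)]
tumbler [([175.7, 218.4], 0.63), ([181.0, 190.0], 0.51)]
mug [([425.2, 258.6], 0.9)]
jug [([449.2, 178.9], 0.6)]
scene [ 1.0656236  -0.17316417  1.054
[... 242 characters left out ...]
.0, 504.0, 315.0], 0.63), ([453.0, 216.0, 478.0, 249.0], 0.61)]
mug [([159.0, 233.0, 208.0, 281.0], 0.91)]
jug [([84.0, 285.0, 187.0, 372.0], 0.6)]
tray [([425.0, 220.0, 522.0, 335.0], 0.89)]
dial [([361.0, 257.0, 390.0, 284.0], 0.59)]
tube_rim [([292.6, 266.8], 0.9)]
pusher_cap [([462.5, 193.2], 0.89), ([414.3, 193.1], 0.85), ([465.0, 226.8], 0.57)]
dial_grip [([377.2, 261.6], 0.72)]
processor [([293.9, 268.0], 0.69), ([195.7, 264.9], 0.34)]
pusher [([455.2, 207.5], 0.75), ([457.1, 242.8], 0.59), ([410.1, 213.2], 0.59)]
tray [([471.9, 274.4], 0.67)]
jar [([477.6, 305.5], 0.61)]
tumbler [([475.9, 270.4], 0.57)]
mug [([192.8, 266.0], 0.57)]
jug [([165.9, 353.4], 0.86), ([477.3, 275.4], 0.71)]
```

View pics/top.png

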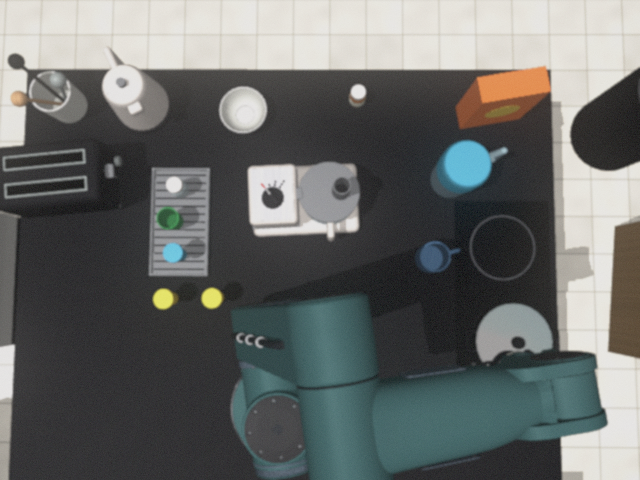

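View pics/scene.png

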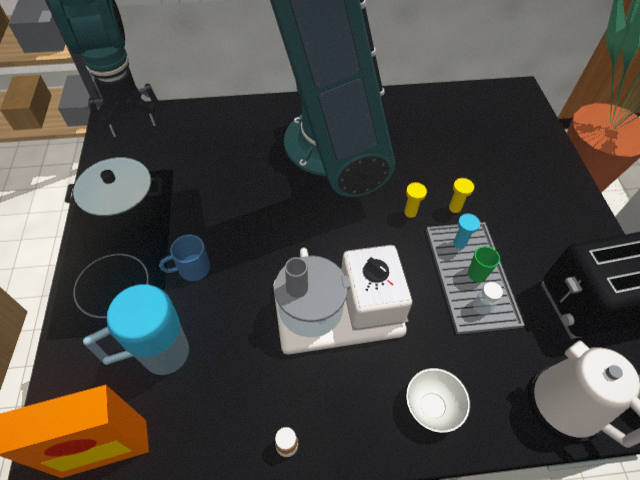

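Top view: three pusher-like things: aqua (172,253) on the tray, and yellow ones at (163,298) and (211,298) on the worktop. The aqua one on the tray fits, and the yellow ones are look-alikes. The jug lid at (465,165) is also aqua but far too big. The tube is at (342,183), the dial at (272,197). Next I'll measure and check up close.

```bash
cat >> h.py <<'E'
def measure(p,tag):
    X=cloud(p); ok=p["depth"]>0
    hsv=cv2.cvtColor(p["image"],cv2.COLOR_RGB2HSV); H,S,V=cv2.split(hsv)
    m=ok&(abs(H.astype(int)-98)<10)&(S>110)&(V>110)&(X[...,1]>.2)&(X[...,2]>.098)&(X[...,2]<.12)
    if m.sum()>20:
        c,r=cv2.minEnclosingCircle(X[m][:,:2].astype(np.float32)); print(tag,"cap",np.round(c,4),round(r,4),m.sum(),np.median(X[m][:,2]).round(4))
    m=ok&(X[...,2]>.222)&(X[...,2]<.245)&(abs(X[...,0]-.66)<.15)&(abs(X[...,1]+.1)<.15)
    if m.sum()>20:
        c,r=cv2.minEnclosingCircle(X[m][:,:2].astype(np.float32)); print(tag,"rim",np.round(c,4),round(r,4),m.sum(),np.median(X[m][:,2]).round(4))
    m=ok&(X[...,2]>.168)&(X[...,2]<.19)&(V<120)&(abs(X[...,0]-.62)<.15)&(abs(X[...,1]-.06)<.06)
    if m.sum()>20:
        (c,w,a)=cv2.minAreaRect(X[m][:,:2].astype(np.float32)); print(tag,"bar",np.round(c,4),np.round(w,4),a,m.sum(),np.median(X[m][:,2]).round(4))
        q=X[m][:,:2];q=q-q.mean(0);e,v=np.linalg.eigh(q.T@q);print("  pca deg",np.degrees(np.arctan2(v[1,1],v[0,1])))
E
python3 - <<'E'
from h import *
for n in("top","scene"):
    p=shot(n); measure(p,n)
    T=dict(top=dict(tube=(341.1,182.6),dial=(272,195),cap=(172.5,252.5),tum=(168,218),jar=(175,185)),
      scene=dict(tube=(296,265),dial=(376,266),cap=(468,223),tum=(485,256),jar=(492,291)))[n]
    for k,z in dict(tube=.232,dial=.178,cap=.106,tum=.091,jar=.091).items(): print(n,k,at_z(p,T[k],z).round(3))
E
```

```text
top cap [0.4156 0.2885] 0.0252 270 0.1069
top rim [ 0.5735 -0.1481] 0.0225 91 0.2316
top bar [0.5526 0.0243] [0.0435 0.0136] 39.30524826049805 83 0.1776
  pca deg -140.30144078289237
top tube [ 0.578 -0.148  0.232]
top dial [0.556 0.023 0.178]
top cap [0.415 0.288 0.106]
top tum [0.507 0.306 0.091]
top jar [0.596 0.29  0.091]
scene cap [0.416  0.2866] 0.028 310 0.1057
scene rim [ 0.5753 -0.1506] 0.0232 194 0.2301
scene bar [0.5572 0.0238] [0.046  0.0147] 38.83854675292969 150 0.1773
  pca deg -142.6068354144615
scene tube [ 0.57  -0.149  0.232]
scene dial [0.558 0.021 0.178]
scene cap [0.419 0.284 0.106]
scene tum [0.508 0.304 0.091]
scene jar [0.601 0.29  0.091]
```

```bash
cat >> h.py <<'E'
def down(a):
    c,s=np.cos(a),np.sin(a); return np.array([[c,s,0],[s,-c,0],[0,0,-1.]])
E
python3 - <<'E'
from h import *
print(manip.read_state()["tool_rot"].round(2) if hasattr(manip.read_state()["tool_rot"],"round") else manip.read_state()["tool_rot"])
for a in (0,np.pi):
    for P in([.416,.288,.33],[.575,-.149,.35]): print(a,np.round(manip.solve_ik(P,down(a)),2))
for a in np.radians([39,129,219,309]):
    for d in(0,-1.28): print(np.degrees(a),d,np.round(manip.solve_ik([.556,.024,.162],down(a+d)),2))
manip.goto_joints([0,.263,-.048,1.259,0,1.415])
q=manip.solve_ik([.38,.288,.33],down(0)); manip.goto_joints(q)
p=shot("wrist"); save(p,"w1.png"); measure(p,"w")
print(manip.read_state()["time_s"])
E
```

```text
[[ 0.95  0.3   0.  ]
 [ 0.3  -0.95  0.  ]
 [ 0.   -0.   -1.  ]]
0 [ 0.44  0.22  0.16  1.51  0.   -2.7 ]
0 [-0.39  0.39  0.47  1.65  0.    2.75]
3.141592653589793 [0.44 0.22 0.16 1.51 0.   0.44]
3.141592653589793 [-0.39  0.39  0.47  1.65  0.   -0.39]
39.0 0 [-0.1   0.35 -0.12  1.11  0.    2.36]
39.0 -1.28 [-0.1   0.35 -0.12  1.11  0.   -2.65]
129.0 0 [-0.1   0.35 -0.12  1.11  0.    0.79]
129.0 -1.28 [-0.1   0.35 -0.12  1.11  0.    2.07]
219.00000000000003 0 [-0.1   0.35 -0.12  1.11  0.   -0.78]
219.00000000000003 -1.28 [-0.1   0.35 -0.12  1.11  0.    0.5 ]
309.0 0 [-0.1   0.35 -0.12  1.11  0.   -2.35]
309.0 -1.28 [-0.1   0.35 -0.12  1.11  0.   -1.07]
w cap [0.4166 0.2895] 0.0259 2243 0.1048
7.8833
```

View pics/w1.png

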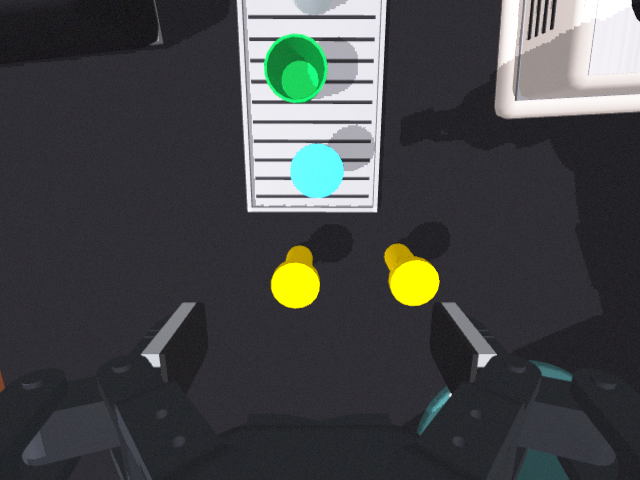

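Aqua pusher confirmed at (317,171) on the tray next to the green cup. The yellow look-alikes, at (296,285) and (414,282), stay untouched. Grasping now.

```bash
python3 - <<'E'
from h import *
x,y=.4165,.289; R=down(np.pi)
manip.move_to([x,y,.15],R)
manip.move_straight([x,y,.079],feed=.15)
manip.set_gripper(.045,40)
s=manip.read_state(); print(s["grip_width"],s["gripper_force"],s["ee_pos"],s["time_s"])
manip.move_straight([x,y,.35],feed=.3)
manip.move_to([.655,-.15,.37],R)
s=manip.read_state(); print(s["grip_width"],s["time_s"],s["contact_force"])
p=shot("wrist"); save(p,"w2.png"); measure(p,"w")
X=cloud(p); 
p=shot("scene"); save(p,"s2.png",(180,120,500,360),2)
E
```

```text
0.04994629970427942 40.25929391384125 [0.41712056 0.28922816 0.07991953] 11.5583
0.04956092219972416 14.425 [-0.13991499  0.49408546 -0.49852985]
w rim [ 0.574  -0.1488] 0.0225 918 0.2305
w bar [0.555  0.0246] [0.0478 0.0145] 38.85802459716797 1121 0.1767
  pca deg -142.52641160956452
```

View pics/w2.png

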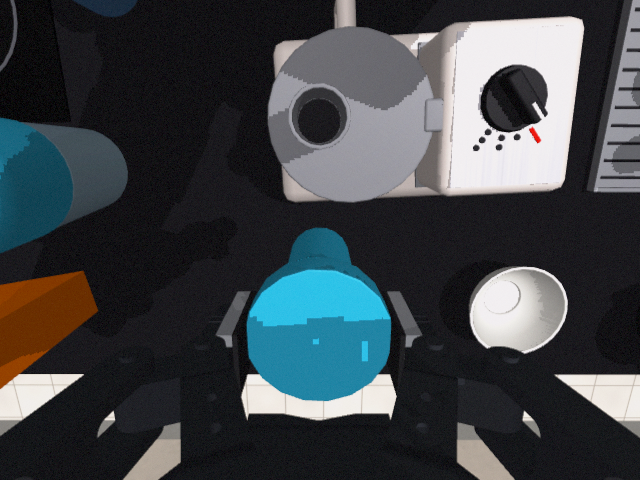

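View pics/s2.png

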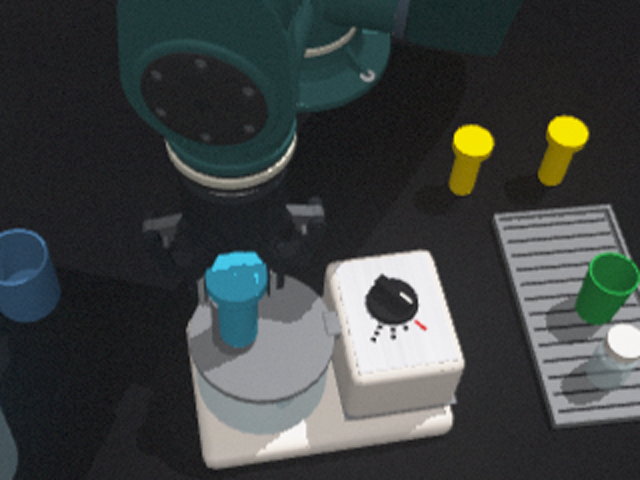

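The wrist view shows the pusher held straight, the open tube at (319,117), and the pointer at (540,112) by the red bar, so the dial is off. I'll measure the held cap against the rim in the same picture.

```bash
python3 - <<'E'
from h import *
s=manip.read_state(); p=shot("wrist"); X=cloud(p)
H,S,V=cv2.split(cv2.cvtColor(p["image"],cv2.COLOR_RGB2HSV))
m=(p["depth"]>0)&(abs(H.astype(int)-98)<10)&(S>110)&(abs(X[...,0]-.655)<.05)&(abs(X[...,1]+.15)<.05)
z=X[m][:,2]; print(np.percentile(z,[1,10,50,90,99]).round(4), s["ee_pos"])
top=np.percentile(z,90); m&=abs(X[...,2]-top)<.006
Q=X[m]; print("cap",cv2.minEnclosingCircle(Q[:,:2].astype(np.float32)),m.sum())
A=np.c_[Q[:,:2],np.ones(len(Q))]; print("tilt",np.linalg.lstsq(A,Q[:,2],rcond=None)[0])
m=(X[...,2]<top-.02)&(X[...,2]>.255)&(abs(H.astype(int)-98)<10)&(S>110)&(abs(X[...,0]-.655)<.05)&(abs(X[...,1]+.15)<.05)
print("stem n",m.sum(), "x min/max",X[m].min(0),X[m].max(0))
for zz in(.27,.285,.3,.315):
    k=m&(abs(X[...,2]-zz)<.006)
    if k.sum()>10:
        P=X[k][:,:2]; f=np.linalg.lstsq(np.c_[2*P,np.ones(len(P))],(P**2).sum(1),rcond=None)[0]; print(zz,f[:2].round(4),np.sqrt(f[2]+f[:2]@f[:2]).round(4),k.sum())
E
```

```text
[0.3098 0.3861 0.3952 0.3961 0.4578] [ 0.65499388 -0.14880955  0.37045174]
cap ((0.6487253904342651, -0.14892321825027466), 0.03821717947721481) 15808
tilt [0.01089658 0.00532951 0.38883844]
stem n 1496 x min/max [ 0.63714652 -0.17391588  0.29997098] [ 0.64904818 -0.12418155  0.37591277]
0.3 [ 0.6544 -0.1485] 0.0168 110
0.315 [ 0.6543 -0.1486] 0.0167 305
```

```bash
python3 - <<'E'
from h import *
R=down(np.pi); T=np.array([.5746,-.1490]); c=T.copy()
manip.move_straight([*c,.345],feed=.2)
for i in range(2):
    c=c+T-np.array(manip.read_state()["ee_pos"])[:2]; manip.move_straight([*c,.32],feed=.1)
print(manip.read_state()["ee_pos"])
for z in(.30,.285,.25,.232,.224):
    manip.move_straight([*c,z],feed=.12); s=manip.read_state(); f=np.array(s["contact_force"]); print(z,np.round(s["ee_pos"],4),f.round(1),round(s["time_s"],2))
    if abs(f).max()>12: print("stop");break
p=shot("scene"); save(p,"s3.png",(220,160,460,340),3)
E
```

```text
[ 0.57447924 -0.14911295  0.32044915]
0.3 [ 0.574  -0.149   0.3001] [-0.2 -0.4 -0.5] 16.24
0.285 [ 0.5741 -0.149   0.2854] [ 1.2  0.  -0.5] 16.52
0.25 [ 0.5743 -0.1491  0.2508] [ 0.8 -0.6 -1.1] 16.96
0.232 [ 0.5742 -0.1491  0.2326] [-0.  -0.5 -2. ] 17.26
0.224 [ 0.5742 -0.149   0.2243] [-0.4 -0.  -0.7] 17.51
```

View pics/s3.png

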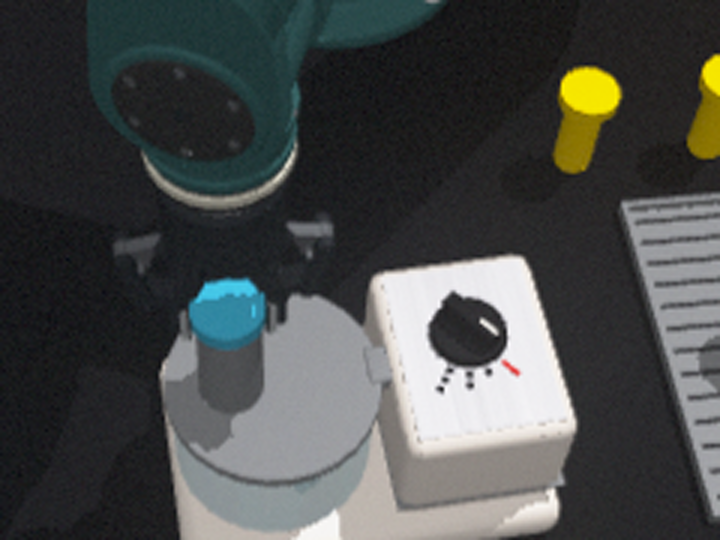

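The pusher is in the tube with its cap just above the rim, at about (228,310). Release it, retreat and check.

```bash
python3 - <<'E'
from h import *
e=np.array(manip.read_state()["ee_pos"])
manip.move_straight([*e[:2],.2205],feed=.05); print(manip.read_state()["contact_force"])
e=np.array(manip.read_state()["ee_pos"])
manip.set_gripper(.08); manip.move_straight([*e[:2],.33],feed=.25)
# hover over dial, bar axis 38 deg; fingers close across it
a=np.radians(38.8)+np.pi
manip.move_to([.6,.022,.33],down(a)); p=shot("wrist"); save(p,"w4.png"); measure(p,"w")
X=cloud(p); H,S,V=cv2.split(cv2.cvtColor(p["image"],cv2.COLOR_RGB2HSV))
m=(p["depth"]>0)&(abs(H.astype(int)-98)<10)&(S>110)&(np.hypot(X[...,0]-.574,X[...,1]+.149)<.04)
print("cap top z",m.sum(),np.median(X[m][:,2]) if m.sum() else None, manip.read_state()["time_s"])
q=shot("scene"); measure(q,"s"); save(q,"s4.png",(220,160,460,340),3)
X=cloud(q); H,S,V=cv2.split(cv2.cvtColor(q["image"],cv2.COLOR_RGB2HSV))
m=(q["depth"]>0)&(abs(H.astype(int)-98)<10)&(S>110)&(np.hypot(X[...,0]-.574,X[...,1]+.149)<.04)
print("scene cap z",m.sum(),np.percentile(X[m][:,2],[5,50,80,95]) if m.sum() else 0)
E
```

```text
[-0.30995504  0.4695252   0.10514082]
w rim [ 0.574  -0.1492] 0.0266 4566 0.2442
w bar [0.5548 0.0251] [0.0472 0.0141] 39.09294891357422 1028 0.1769
  pca deg -140.78367155141143
cap top z 6681 0.244641995048009 19.5833
s rim [ 0.5741 -0.1501] 0.0269 143 0.2408
s bar [0.5566 0.0242] [0.0458 0.0163] 37.480186462402344 145 0.1779
  pca deg -141.95784707632055
scene cap z 531 [0.24000488 0.24646892 0.24778083 0.24880605]
```

View pics/w4.png

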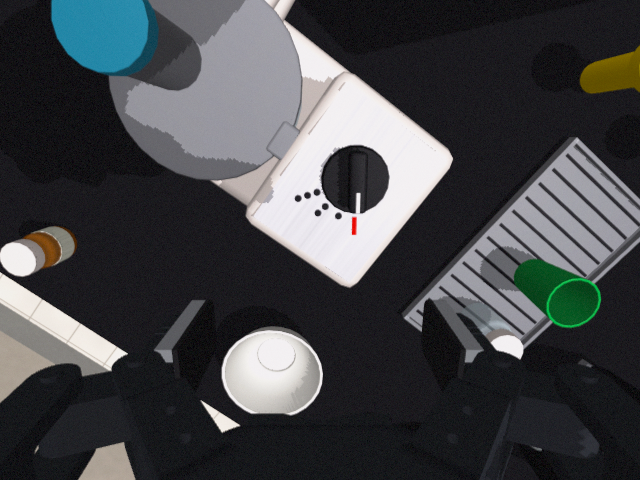

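View pics/s4.png

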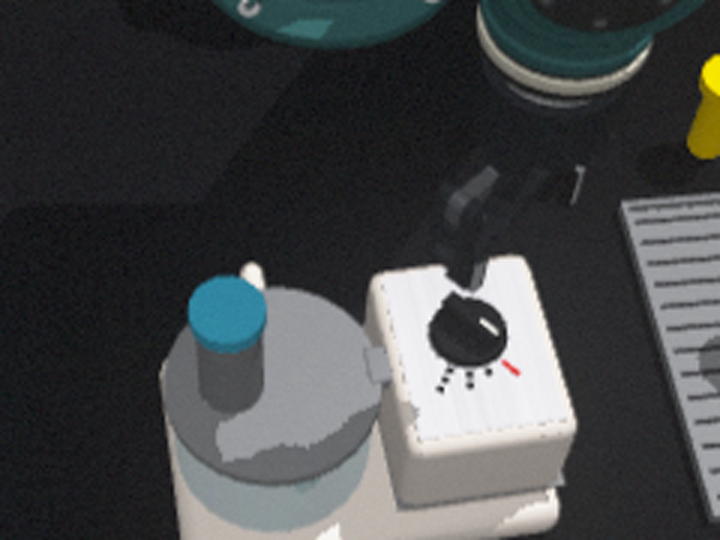

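The pusher is home: its cap top measures about 0.246 m and the fingers are clear. The dial's pointer at (358,200) is on the red bar, with the three dots clockwise of it. Gripping the bar and turning.

```bash
python3 - <<'E'
from h import *
a=np.radians(39)+np.pi; R=down(a); T=np.array([.5552,.0248])
print(np.array(manip.get_image("wrist")["hand_eye"])[:3,3].round(3))
manip.set_gripper(.045)
manip.move_to([*T,.23],R)
c=2*T-np.array(manip.read_state()["ee_pos"])[:2]
manip.move_straight([*c,.19],feed=.15,attitude=R)
manip.move_straight([*c,.162],feed=.08)
s=manip.read_state(); print(s["ee_pos"],np.round(s["contact_force"],1))
manip.set_gripper(.008,80)
s=manip.read_state(); print(s["grip_width"],s["gripper_force"],np.round(s["contact_force"],1),np.round(s["moment"],2),s["time_s"])
if .008<s["grip_width"]<.02:
    q0=np.array(s["joint_positions"]); 
    for d in(.42,.84,1.26):
        q=q0.copy(); q[5]+=d; manip.goto_joints(q); s=manip.read_state()
        print(d,round(s["joint_positions"][5]-q0[5],3),np.round(s["contact_force"],1),np.round(s["moment"],2),round(s["grip_width"],4),round(s["time_s"],2))
np.save("q0.npy",q0)
for n in("scene","top"):
    p=shot(n); measure(p,n)
    if n=="scene": save(p,"s5.png",(300,200,460,320),5)
p=shot("wrist"); save(p,"w5.png"); measure(p,"w")
E
```

```text
[ 0.069 -0.001 -0.141]
[0.55493284 0.02481758 0.16255319] [-0.1  0.  -0. ]
0.011866689686956372 78.92255187034607 [-4.1  3.7  9.3] [ 0.89  0.93 -0.01] 21.9667
0.42 0.416 [-0.5  1.7 -0.2] [0.24 0.27 0.08] 0.0119 22.45
0.84 0.834 [-2.7  3.9  0.3] [0.57 0.45 0.08] 0.0119 22.93
1.26 1.256 [-2.5  4.4  0.6] [0.79 0.5  0.17] 0.0121 23.42
scene rim [ 0.5831 -0.063 ] 0.113 318 0.2376
scene bar [0.5571 0.0208] [0.0373 0.0379] 19.286056518554688 169 0.1786
  pca deg 158.3042392300361
top rim [ 0.55   -0.0876] 0.0908 134 0.2427
w rim [0.548  0.0155] 0.0494 20144 0.2368
w bar [0.5549 0.026 ] [0.0428 0.0383] 7.098905086517334 5755 0.1772
  pca deg 147.03612318994527
```

View pics/s5.png

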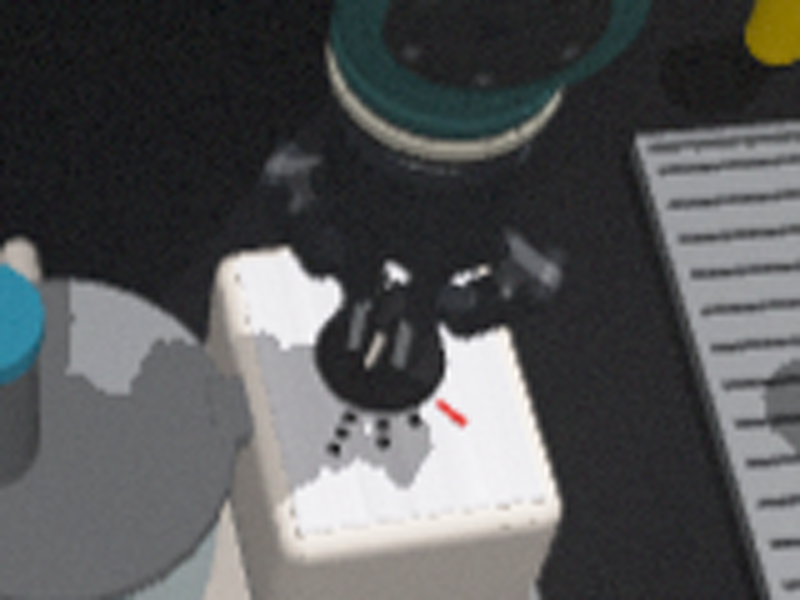

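View pics/w5.png

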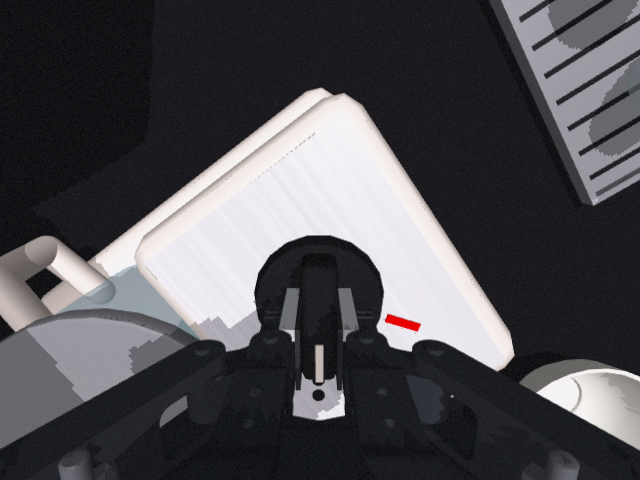

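The scene crop shows the pointer (370,367) aimed at the three-dot row, (349,417) to (334,449). In the wrist view the bar lies parallel between the pads with a dot of that row straight ahead at (318,395). The spring moment of 0.17 N m also matches the third position. I'll take up the small lag and hand in while holding.

```bash
python3 - <<'E'
from h import *
q0=np.load("q0.npy"); q=q0.copy(); q[5]+=1.273; manip.goto_joints(q); manip.wait(.3)
s=manip.read_state(); print(s["joint_positions"][5]-q0[5],np.round(s["moment"],2),s["grip_width"],s["gripper_force"],s["time_s"])
print(manip.sign_off())
E
```

```text
1.2686287521216209 [0.82 0.53 0.17] 0.011868895970441532 78.88352394104004 24.1167
the job is handed in; nothing more can be done
None
```

The aqua pusher is seated in the feed tube and released, and the dial was then turned to the third position, where the gripper still holds it (tool turned about 1.27 rad). I handed the job in at 24 s; nothing touched the cup, jar, mug or jug as far as I could see, though I took no final picture of them.

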